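Set and lock the suction of the dyeing table

TASK

The suction of the dyeing table is set too low. Loosen the lock ring of the vacuum regulator by its red-tipped lever, turn the brass tee handle until the gauge needle stands in the green band, then turn the lock ring fully tight again with the needle still in the band. Leave the dye cans and hand tools around it standing and lying where they are.

Things in the scene. Friction and masses are not known exactly. Their poses are not given: they have to be found in the camera images.
- regulator: Vacuum regulator station bolted to the table: steel base plate 130 x 290 x 12 mm with a green regulator (flange 112 mm across, top 104 mm up) carrying lock ring and tee handle on its vertical axis, and a dial gauge facing up, 155 mm from that axis along +y. Origin: on the table under the regulator's axis; z up. Apart from the tee nothing on it is higher than 161 mm.
- lock_ring (a joint): Angle (rad) of the lock ring, a steel ring 72 mm across about the regulator's axis, 104 to 121 mm up, with one lever. 0 = fully tight (solid stop); grows counter-clockwise seen from above (loosening) to 1.5. Starts tight. The tee is jammed below 0.35, free above 0.45. Lever needs about 4 N at its end, about 6 N near tight; stays where left. Fully tight: pushed clockwise until solid, below 0.12.
- lever_tip (a point): Centre of the red ball (22 mm) ending the lock ring's lever, 92 mm from the regulator's axis, 149 mm above the table. The lever is a steel rod 12 mm thick, its centre line 113 mm up at 30 mm from the axis, 123 mm up at 58 mm, 143 mm up at 84 mm. Closed fingers can push it sideways.
- axis_top (a point): Point on the regulator's vertical axis at the height of the tee's bar (172 mm above the table); x and y axes as regulator.
- tee (a joint): Angle (rad) of the adjusting screw's tee handle about the regulator's axis, 0 to 5.4, growing clockwise seen from above, which raises the suction: the needle turns clockwise 0.75 rad per rad of the tee. With the lock ring loose the bar needs about 3 N pushed sideways 45 mm from the axis, and stays where it is left.
- tee_end (a point): Centre of the black ball (19 mm) at one end of the tee's bar, 55 mm from the axis; the other end is alike. The bar is brass, 13 mm thick, 110 mm long plus balls, level, centre line 172 mm above the table; brass hub 28 mm across, top at 185 mm. Free space below the bar down to the lever and ring.
- dial_centre (a point): Centre of the gauge's dial, 98 mm above the table; the gauge is 104 mm across with a steel rim and glass, its top 103 mm above the table.
- needle_tip (a point): Tip of the black gauge needle, 39 mm from the dial's centre, under the glass. Clockwise seen from above is more suction. It starts below (counter-clockwise of) the band.
- band_mid (a point): Middle of the green band on the dial, 39 mm from the dial's centre; the band is 10 mm long along the scale (plus and minus 5 mm from this point) and does not move.
- can_blue: Galvanised dye can, 92 mm across, 100 mm high, with half lid; spout and handle reach up to 56 mm beyond it and 106 mm up; origin under its centre. A bystander beyond the regulator.
- can_teal: Galvanised dye can, 84 mm across, 92 mm high; origin under its centre. A bystander.
- can_plum: Galvanised dye can, 72 mm across, 80 mm high; origin under its centre. A bystander.
- brush: Flat dye brush lying on the table, 170 x 75 x 14 mm; origin under it. A bystander on the robot's side of the gauge.
- squeegee: Wooden squeegee lying on the table, 200 mm long, 26 mm high; origin under it. A bystander.
- paste_knife: Paste knife lying on the table, 205 mm long, 14 mm high; origin under it. A bystander.

How it is judged:
By the outcome, as a careful person would: the job done as asked, in the order asked, and still so for the second after the job is handed in, with the robot touching nothing.
It also fails if it takes over 54 s, if anything falls off the work surface, if the arm or the gripper's body presses on something with over 40 N, if the wrist force passes 120 N, or if a joint passes its speed limit or range.

ROBOT

A 6-joint arm with a two-finger parallel gripper is mounted at the origin on the work surface. World frame = base frame: x ahead of the robot, y to its left, z up, the work surface at z = 0. Lengths are in m, angles in degrees, forces in N, time in s.
With the tool pointing down it reaches from about 0.325 to 0.9 m from the base axis. Payload 3.5 kg.
Tool frame: the origin (TCP) lies at the very end of the fingers, on their centre line; the grasp point (between the pads) lies 19 mm behind it (robot.grip_depth is the z of the grasp point in the tool frame, in m); z points along the fingers, y is the line along which they close (so a half turn about z gives the same grasp; the last joint's range is limited). The gripper opens to 85 mm and grips with 20 to 120 N. Pads are 22 mm wide; open, the fingers measure 114 mm over their backs; the gripper's body (76 mm by 85 mm) begins 54 mm behind the grasp point. The pads swing forward as they close: fully open they stand 13 mm farther back than shut.
Start: joints at [-71.012, 15.837, -1.513, 72.651, 0, 84.076], TCP at [0.263, -0.567, 0.197] pointing down, gripper open.
Joint ranges: [-178.77, 178.77], [-48.84, 107.48], [-61.69, 71.31], [-111.58, 123.2], [-90, 87.43], [-180, 180]. Speed limits (degrees/s): [147.25, 147.25, 180, 180, 180, 180].

INTERFACE

Orientations are given as a 3x3 rotation matrix whose columns are the frame's x, y, z axes.
In Python, from station import state, optics, ticket, models, robot gives the robot as it stands.
- The arm moves only by the shell command python3 -m crank 'ROWS'. ROWS is JSON, a list of rows, each a list of 3 entries, a list of its own where there are three numbers: the turn, a rotation vector about the tool's x, y, z in degrees, then the shift along the tool's x, y, z in m, then the gripper command: -1 is shut, 1 is fully open, values between are in proportion. In form: [[[ax, ay, az], [dx, dy, dz], hand], ...]. A call has exactly 10 rows; each row shifts and turns the commanded pose from where the row before left it, along the tool's axes as they then stand; what a row does not reach is not made up. A row lasts 1/8 s, in which the tool goes at most 62.5 mm and 10.7 degrees, less where a joint would pass 70% of its speed; a pose out of reach is approached as far as the arm can. A call with a gripper value outside its range is refused whole. The fingers move at their own pace and stop on an object; the grip force is fixed at half the most. Time passes only in rows, so rows that do not move let the fingers close, or fill a call up. It gives the time, the measured TCP pose, the force, the opening and the grip force at its end, in the units of the state.
- state(): the state, without advancing time (a new reading comes with each control period).
- optics.read_camera(name): name is "scene" or "top" or "wrist"; returns the picture (400x640x3 uint8, red, green, blue); there is no depth.
- optics.get_calibration(name): a dict with "fx", "fy", "cx", "cy" (pixels), "view" (4x4, takes a point from world to camera coordinates). Camera axes: x right, y down, z forward; pixel columns grow to the right and rows downward; lengths in m; the calibration is good to about 2 mm. The wrist camera is an equidistant fisheye: a pixel r from the principal point sees the ray r / f radians off the axis. A picture is of the moment at which its call begins: read the wrist's pose just before it. get_calibration takes no time and is no camera call; for the wrist camera it gives the pose at the moment of the call.
- ticket.sign_off(): hands the job in; it is judged then, once.
Trained networks look in the newest picture that a camera, given by its name, has taken for a name from the list of things; names that differ only in an ending like _2 or _b are one class to them, and where a whole thing is asked for, a point or a joint stands for the part that bears it (a point fixed in the world has none). Each returns a list of dicts, best first, with "p" (0 to 1); they miss things now and then, are a little off and sometimes report something else, mostly with a low value. They report only what shows in the picture. A call takes as long as a camera call.
- models.regions_of(target, camera): "pixels" (400x640 bool, what is visible of it).
- models.spot_point(target, camera): "centre" ([x, y, z] in m, in world coordinates, good to about 4 mm: a listed point, or the origin of a listed thing).
The state is a dict: "time_s": time; "qpos": joint angles; "qvel": joint speeds; "effort": joint torques, N m; "eef_pos": TCP position; "tool_rot": TCP orientation; "force": force on the tool from outside, world axes, zero at the start; "ft_torque": the same for the moment, N m; "gripper_width": finger opening in m; "grip_force": force on a finger pad.
Only numpy, scipy, OpenCV 4.12 (cv2) and the standard library are available. Lean on these libraries where they do the work, as an engineer would, in place of code of your own. Each camera call takes 0.05 s, during which the arm holds its last target. There are 200 camera calls.

## Working session

There is one attempt and no reset: what is moved stays moved. The work goes in short steps, Python scripts to look and compute and a shell command to move; the robot and the scene stay as the last step left them, time stands still between calls to the robot, and variables do not carry over. Pictures are saved under pics/ and viewed, at most 10 in all, crops included, and the job is handed in when it is done.

```bash
mkdir -p pics; ls; python3 - <<'E'
from station import state, optics, models, robot
import cv2, numpy as np
for c in ("top","scene"):
    im=optics.read_camera(c); cv2.imwrite(f"pics/{c}0.png",im[:,:,::-1])
    for n in ["regulator","axis_top","lever_tip","tee_end","dial_centre","needle_tip","band_mid","can_blue","can_teal","can_plum","brush"]:
        print(c,n,[(np.round(d["centre"],3).tolist(),round(d["p"],2)) for d in models.spot_point(n,c)[:3]])
s=state();print(s["time_s"],s["eef_pos"],np.round(s["tool_rot"],3).tolist())
E
```

```text
pics
top regulator [([0.581, 0.012, -0.004], 0.75)]
top axis_top [([0.582, 0.009, 0.174], 0.96)]
top lever_tip [([0.503, -0.032, 0.143], 0.79)]
top tee_end [([0.631, 0.014, 0.171], 0.74), ([0.581, 0.009, 0.174], 0.65)]
top dial_centre [([0.507, 0.151, 0.096], 0.77)]
top needle_tip []
top band_mid []
top can_blue [([0.646, 0.193, -0.002], 0.82)]
top can_teal [([0.612, 0.421, -0.004], 0.82)]
top can_plum [([0.583, -0.419, 0.002], 0.69)]
top brush [([0.44, 0.021, 0.0], 0.63), ([0.503, -0.031, 0.146], 0.36)]
scene regulator [([0.581, 0.012, 0.003], 0.69)]
scene axis_top [([0.585, 0.011, 0.17], 0.95)]
scene lever_tip [([0.501, -0.033, 0.151], 0.86)]
scene tee_end [([0.634, 0.018, 0.175], 0.7)]
scene dial_centre [([0.507, 0.148, 0.096], 0.96), ([0.474, 0.175, 0.101], 0.51)]
scene needle_tip [([0.477, 0.175, 0.102], 0.6), ([0.411, -0.416, 0.002], 0.6)]
scene band_mid []
scene can_blue [([0.641, 0.189, 0.001], 0.71)]
scene can_teal [([0.61, 0.423, -0.005], 0.63)]
scene can_plum [([0.58, -0.42, -0.001], 0.61)]
scene brush [([0.436, 0.023, -0.005], 0.57)]
1.2 [ 0.26325633 -0.56685111  0.19671744] [[0.907, 0.421, -0.0], [0.421, -0.907, -0.0], [-0.0, 0.0, -1.0]]
```

View pics/top0.png

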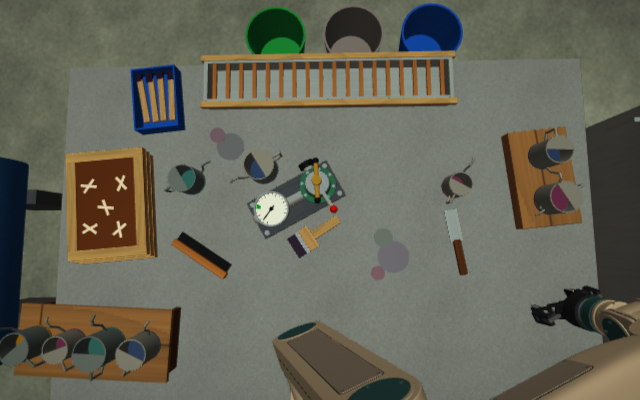

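View pics/scene0.png

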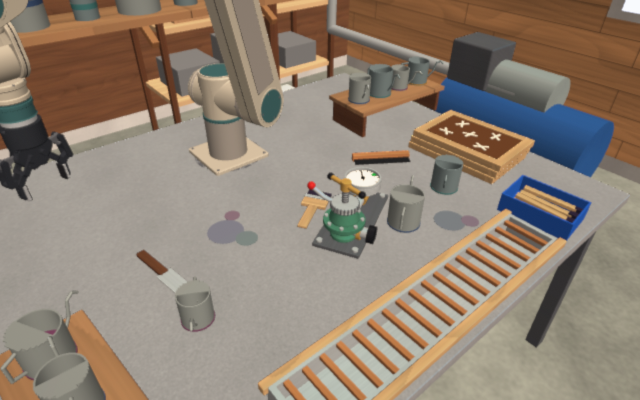

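The top view shows the tee bar at about (317,175), the red lever ball at (333,209) and the dial at (271,208) with its green band at the left. The scene view agrees. The networks put the axis at (0.583, 0.010), the lever at 207° and the tee at about 5°/185°. Next I compute the approach in tool axes.

```bash
cat > h.py <<'E'
import numpy as np, json
from scipy.spatial.transform import Rotation as R
from station import state, optics, models
AX=np.array([0.583,0.010])
def Rz(yaw):  # tool down, tool x at yaw
    c,s=np.cos(np.radians(yaw)),np.sin(np.radians(yaw))
    return np.array([[c,s,0],[s,-c,0],[0,0,-1.]])
def pol(r,phi,z): p=np.radians(phi); return np.array([AX[0]+r*np.cos(p),AX[1]+r*np.sin(p),z])
def cur():
    s=state(); return np.array(s["eef_pos"]),np.degrees(np.arctan2(s["tool_rot"][1][0],s["tool_rot"][0][0]))
def rows(path,hand,start=None):   # path: [(pos,yaw),...]
    p,y=start or cur(); out=[]
    for q,yy in path:
        d=Rz(y).T@(np.array(q)-p); t=(yy-y+180)%360-180
        out.append([[0,0,round(-t,1)],[round(float(v),3) for v in d],hand]); p,y=np.array(q),yy
    print(json.dumps(out)); return out
def lin(q,yaw,n,start=None):
    p,y=start or cur(); t=(yaw-y+180)%360-180
    return [(p+(np.array(q)-p)*i/n,y+t*i/n) for i in range(1,n+1)]
def show():
    s=state();p,y=cur();d=p[:2]-AX
    print("t",s["time_s"],"p",np.round(p,4),"yaw",round(y,1),"r",round(np.hypot(*d),4),"phi",round(np.degrees(np.arctan2(d[1],d[0]))%360,1),"F",np.round(s["force"],1))
E
python3 - <<'E'
from h import *
rows(lin([0.46,-0.02,0.25],97,10),-1)
E
```

```text
[[[0, 0, -7.2], [0.041, -0.041, -0.005], -1], [[0, 0, -7.2], [0.046, -0.036, -0.005], -1], [[0, 0, -7.2], [0.05, -0.03, -0.005], -1], [[0, 0, -7.2], [0.053, -0.023, -0.005], -1], [[0, 0, -7.2], [0.056, -0.016, -0.005], -1], [[0, 0, -7.2], [0.057, -0.009, -0.005], -1], [[0, 0, -7.2], [0.058, -0.002, -0.005], -1], [[0, 0, -7.2], [0.058, 0.005, -0.005], -1], [[0, 0, -7.2], [0.057, 0.012, -0.005], -1], [[0, 0, -7.2], [0.055, 0.019, -0.005], -1]]
```

```bash
python3 -m crank '[[[0,0,-7.2],[0.041,-0.041,-0.005],-1],[[0,0,-7.2],[0.046,-0.036,-0.005],-1],[[0,0,-7.2],[0.05,-0.03,-0.005],-1],[[0,0,-7.2],[0.053,-0.023,-0.005],-1],[[0,0,-7.2],[0.056,-0.016,-0.005],-1],[[0,0,-7.2],[0.057,-0.009,-0.005],-1],[[0,0,-7.2],[0.058,-0.002,-0.005],-1],[[0,0,-7.2],[0.058,0.005,-0.005],-1],[[0,0,-7.2],[0.057,0.012,-0.005],-1],[[0,0,-7.2],[0.055,0.019,-0.005],-1]]'
python3 - <<'E'
from h import *
import cv2
show()
w=optics.read_camera("wrist");cv2.imwrite("pics/w1.png",w[:,:,::-1])
for n in ["axis_top","lever_tip","tee_end","dial_centre","needle_tip","band_mid"]:
    print(n,[(np.round(d["centre"],3).tolist(),round(d["p"],2)) for d in models.spot_point(n,"wrist")[:3]])
E
```

```text
time_s: 2.45
eef_pos: [0.461, -0.0184, 0.2473]
tool_rot: [[-0.124, 0.992, 0.001], [0.992, 0.124, -0.0], [-0.001, 0.001, -1.0]]
force: [0.5, -0.7, 0.5]
gripper_width: -0.0
grip_force: 0.0
t 2.45 p [ 0.461  -0.0184  0.2473] yaw 97.1 r 0.1253 phi 193.1 F [ 0.5 -0.7  0.5]
axis_top [([0.58, 0.01, 0.172], 0.71)]
lever_tip [([0.504, -0.033, 0.15], 0.71)]
tee_end [([0.64, 0.022, 0.172], 0.82)]
dial_centre [([0.512, 0.148, 0.101], 0.66)]
needle_tip []
band_mid []
```

View pics/w1.png

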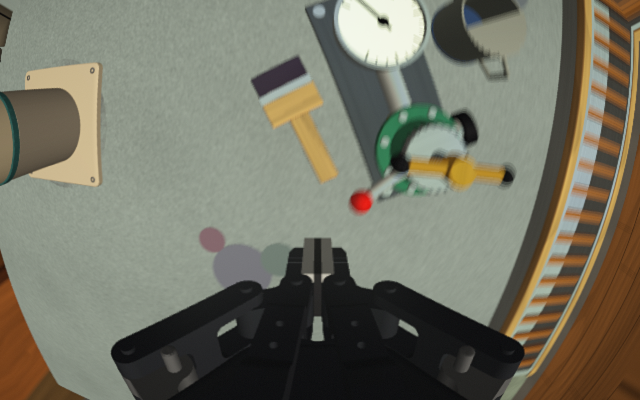

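The wrist view shows the red ball at (361,202), the tee ends at (402,163) and (507,176), and the dial at (380,22). The positions agree with the first measurement. I'll go in beside the ball and push counter-clockwise.

```bash
python3 - <<'E'
from h import *
a=lin(pol(.098,186,.247),96,2); b=lin(pol(.098,186,.139),96,4,a[-1])
rows(a+b,-1)
rows([(pol(.098,186+6*i,.139),96+6*i) for i in (1,2)],-1,b[-1])
E
```

```text
[[[0, 0, 0.4], [0.009, 0.014, -0.0], -1], [[0, 0, 0.4], [0.009, 0.014, -0.0], -1], [[0, 0, -0.0], [-0.0, -0.0, 0.027], -1], [[0, 0, -0.0], [-0.0, -0.0, 0.027], -1], [[0, 0, -0.0], [-0.0, -0.0, 0.027], -1], [[0, 0, -0.0], [-0.0, -0.0, 0.027], -1]]
[[[0, 0, -6.0], [-0.01, 0.001, 0.0], -1], [[0, 0, -6], [-0.01, 0.001, 0.0], -1]]
```

```bash
python3 -m crank '[[[0,0,0.4],[0.009,0.014,0],-1],[[0,0,0.4],[0.009,0.014,0],-1],[[0,0,0],[0,0,0.027],-1],[[0,0,0],[0,0,0.027],-1],[[0,0,0],[0,0,0.027],-1],[[0,0,0],[0,0,0.027],-1],[[0,0,-6],[-0.01,0.0005,0],-1],[[0,0,-6],[-0.01,0.0005,0],-1],[[0,0,-6],[-0.01,0.0005,0],-1],[[0,0,-6],[-0.01,0.0005,0],-1]]'
python3 -c "
from h import *
show()"
```

```text
time_s: 4.05
eef_pos: [0.4994, -0.037, 0.1385]
tool_rot: [[-0.504, 0.864, 0.0], [0.864, 0.504, 0.0], [0.0, 0.0, -1.0]]
force: [0.2, 0.3, -0.1]
gripper_width: -0.0002
grip_force: 0.0
t 4.05 p [ 0.4994 -0.037   0.1385] yaw 120.3 r 0.0959 phi 209.4 F [ 0.2  0.3 -0.1]
```

```bash
python3 -m crank '[[[0,0,-6],[-0.01,0.0005,0],-1],[[0,0,-6],[-0.01,0.0005,0],-1],[[0,0,-6],[-0.01,0.0005,0],-1],[[0,0,-6],[-0.01,0.0005,0],-1],[[0,0,-6],[-0.01,0.0005,0],-1],[[0,0,-6],[-0.01,0.0005,0],-1],[[0,0,0],[0,0,0],-1],[[0,0,0],[0.012,0,0],-1],[[0,0,0],[0,0,-0.05],-1],[[0,0,0],[0,0,-0.05],-1]]'
python3 - <<'E'
from h import *
import cv2
show()
for c in ("top","scene","wrist"):
    im=optics.read_camera(c); cv2.imwrite(f"pics/{c}2.png",im[:,:,::-1])
    for n in ["lever_tip","tee_end","needle_tip","band_mid","dial_centre"]:
        print(c,n,[(np.round(d["centre"],3).tolist(),round(d["p"],2)) for d in models.spot_point(n,c)[:3]])
t=cv2.imread("pics/top2.png")[130:250,230:370]
cv2.imwrite("pics/crop2.png",cv2.resize(t,None,fx=5,fy=5,interpolation=cv2.INTER_CUBIC)[:600,:700])
E
```

```text
time_s: 5.3
eef_pos: [0.5291, -0.0706, 0.2386]
tool_rot: [[-0.914, 0.406, -0.003], [0.406, 0.914, 0.001], [0.004, -0.0, -1.0]]
force: [0.7, 0.3, -0.5]
gripper_width: 0.0
grip_force: 0.0
t 5.3 p [ 0.5291 -0.0706  0.2386] yaw 156.1 r 0.097 phi 236.2 F [ 0.7  0.3 -0.5]
top lever_tip [([0.634, 0.014, 0.174], 0.29)]
top tee_end [([0.631, 0.014, 0.171], 0.52), ([0.509, 0.156, 0.096], 0.38)]
top needle_tip [([0.479, 0.174, 0.098], 0.36)]
top band_mid []
top dial_centre [([0.509, 0.152, 0.092], 0.77)]
scene lever_tip [([0.5, -0.034, 0.15], 0.8), ([0.405, -0.416, -0.002], 0.74), ([0.582, -0.418, -0.001], 0.65)]
scene tee_end [([0.635, 0.02, 0.175], 0.62), ([0.408, -0.416, -0.001], 0.28)]
scene needle_tip [([0.476, 0.173, 0.101], 0.4)]
scene band_mid [([0.606, 0.422, -0.003], 0.49)]
scene dial_centre [([0.51, 0.149, 0.097], 0.79)]
wrist lever_tip [([0.503, -0.032, 0.15], 0.74)]
wrist tee_end [([0.638, 0.019, 0.173], 0.9)]
wrist needle_tip [([0.474, 0.176, 0.096], 0.7)]
wrist band_mid [([0.511, 0.191, 0.098], 0.65)]
wrist dial_centre [([0.51, 0.15, 0.102], 0.56)]
```

View pics/crop2.png

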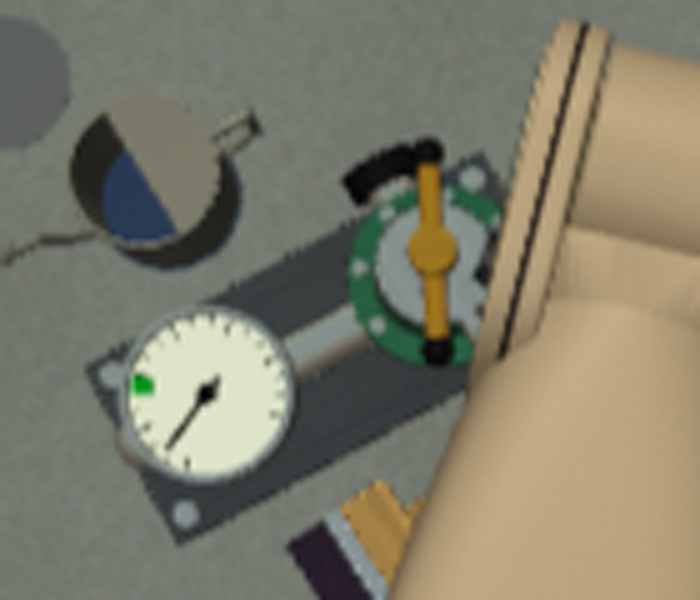

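The crop shows the needle pointing lower left at (168,445) and the green band at (143,385), about the dial centre at (207,393). The arm hides the lever. The networks still put the lever at its start, so I check the wrist picture.

View pics/wrist2.png

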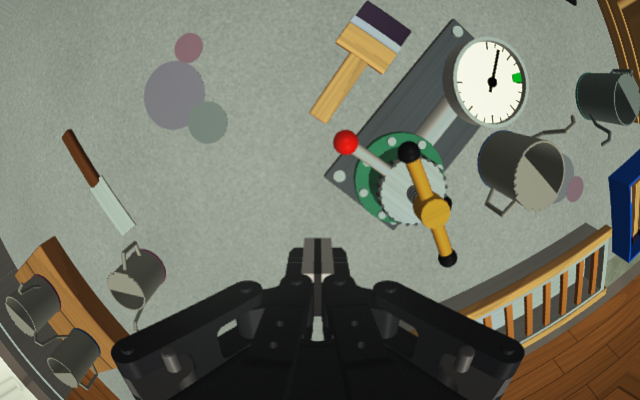

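The lever has not moved: the ball is at (345,142), still 90° from the dial direction. I check where the fingertips really are in the wrist picture and plan a retry that is lower and watched more closely.

```bash
python3 - <<'E'
from h import *
s=state();c=optics.get_calibration("wrist");V=np.array(c["view"])
def pix(X):
    q=V@np.append(X,1);r=np.hypot(q[0],q[1]);th=np.arctan2(r,q[2]);return np.round([c["cx"]+c["fx"]*th*q[0]/r,c["cy"]+c["fy"]*th*q[1]/r],0),np.round(q[:3],3)
T=np.array(s["tool_rot"]);p=np.array(s["eef_pos"])
for z in (0,-.019,-.04): print(z,pix(p+T[:,2]*z))
print(pix([.503,-.033,.15]),pix([.583,.01,.172]))
a=lin(pol(.094,184,.239),94,6); b=lin(pol(.094,184,.129),94,4,a[-1])
rows(a+b,-1)
E
```

```text
0 (array([317., 226.]), array([-0.   ,  0.019,  0.192]))
-0.019 (array([317., 240.]), array([-0.   ,  0.025,  0.174]))
-0.04 (array([317., 258.]), array([-0.   ,  0.031,  0.154]))
(array([345., 141.]), array([ 0.024, -0.047,  0.264])) (array([426., 210.]), array([0.095, 0.013, 0.26 ]))
[[[0, 0, 10.4], [0.011, 0.009, -0.0], -1], [[0, 0, 10.4], [0.013, 0.006, -0.0], -1], [[0, 0, 10.4], [0.014, 0.004, -0.0], -1], [[0, 0, 10.4], [0.014, 0.001, -0.0], -1], [[0, 0, 10.4], [0.014, -0.001, -0.0], -1], [[0, 0, 10.4], [0.014, -0.004, -0.0], -1], [[0, 0, -0.0], [0.0, 0.0, 0.027], -1], [[0, 0, -0.0], [-0.0, -0.0, 0.027], -1], [[0, 0, -0.0], [-0.0, -0.0, 0.027], -1], [[0, 0, -0.0], [0.0, 0.0, 0.027], -1]]
```

The TCP projects to row 226, but the fingertips show ending near row 238, about 17 mm short. So the fingers slid over the ball. I go 20 mm lower; the body stays above the tee.

```bash
python3 -m crank '[[[0,0,10.4],[0.011,0.009,0],-1],[[0,0,10.4],[0.013,0.006,0],-1],[[0,0,10.4],[0.014,0.004,0],-1],[[0,0,10.4],[0.014,0.001,0],-1],[[0,0,10.4],[0.014,-0.001,0],-1],[[0,0,10.4],[0.014,-0.004,0],-1],[[0,0,0],[0,0,0.03],-1],[[0,0,0],[0,0,0.03],-1],[[0,0,0],[0,0,0.03],-1],[[0,0,0],[0,0,0.031],-1]]' && python3 -m crank '[[[0,0,-3],[-0.005,0,0],-1],[[0,0,-3],[-0.005,0,0],-1],[[0,0,-3],[-0.005,0,0],-1],[[0,0,-3],[-0.005,0,0],-1],[[0,0,-3],[-0.005,0,0],-1],[[0,0,-3],[-0.005,0,0],-1],[[0,0,0],[0,0,0],-1],[[0,0,0],[0,0,0],-1],[[0,0,0],[0,0,0],-1],[[0,0,0],[0,0,0],-1]]'
python3 - <<'E'
from h import *
import cv2
show()
im=optics.read_camera("wrist"); cv2.imwrite("pics/w3.png",im[:,:,::-1])
for n in ["lever_tip","tee_end"]:
        print(n,[(np.round(d["centre"],3).tolist(),round(d["p"],2)) for d in models.spot_point(n,"wrist")[:3]])
E
```

```text
time_s: 7.45
eef_pos: [0.4896, 0.003, 0.1171]
tool_rot: [[-0.065, 0.998, 0.001], [0.998, 0.065, -0.0], [-0.0, 0.001, -1.0]]
force: [0.5, -0.0, 0.3]
gripper_width: -0.0001
grip_force: 0.0
time_s: 8.7
eef_pos: [0.4952, -0.0259, 0.1178]
tool_rot: [[-0.37, 0.929, 0.0], [0.929, 0.37, 0.001], [0.0, 0.001, -1.0]]
force: [0.8, 4.0, 1.2]
gripper_width: -0.0001
grip_force: 1.6
t 8.7 p [ 0.4952 -0.0259  0.1178] yaw 111.7 r 0.0949 phi 202.3 F [0.8 4.  1.2]
lever_tip []
tee_end [([0.637, 0.017, 0.173], 0.81)]
```

View pics/w3.png

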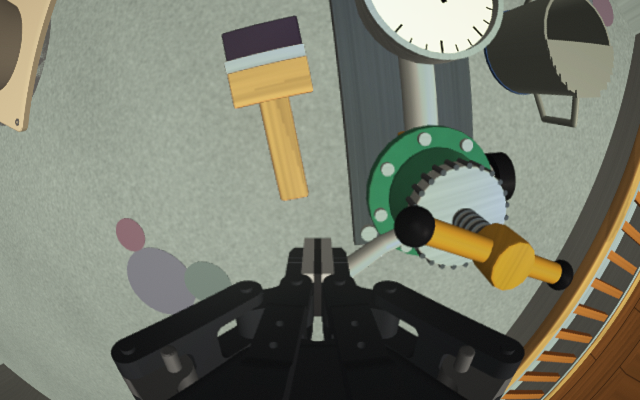

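Contact: about 4 N, with the lever rod right behind the fingers at (370,250). I continue the arc.

```bash
python3 -m crank '[[[0,0,-6],[-0.01,0.0005,0],-1],[[0,0,-6],[-0.01,0.0005,0],-1],[[0,0,-6],[-0.01,0.0005,0],-1],[[0,0,-6],[-0.01,0.0005,0],-1],[[0,0,-6],[-0.01,0.0005,0],-1],[[0,0,-6],[-0.01,0.0005,0],-1],[[0,0,-6],[-0.01,0.0005,0],-1],[[0,0,-6],[-0.01,0.0005,0],-1],[[0,0,-4],[-0.0066,0.0003,0],-1],[[0,0,0],[0,0,0],-1]]'
python3 - <<'E'
from h import *
show()
a=lin(pol(.094,248,.117),cur()[1],1); b=lin(pol(.094,248,.237),cur()[1],3,a[-1])
c=lin(pol(.094,230,.237),140,1,b[-1])
rows(a+b,-1)
E
```

```text
time_s: 10.1
eef_pos: [0.5564, -0.0838, 0.1175]
tool_rot: [[-0.959, 0.282, -0.002], [0.282, 0.959, -0.002], [0.001, -0.003, -1.0]]
force: [-1.8, -0.0, 2.3]
gripper_width: -0.0002
grip_force: 1.1
t 10.1 p [ 0.5564 -0.0838  0.1175] yaw 163.6 r 0.0976 phi 254.2 F [-1.8 -0.   2.3]
[[[0, 0, -0.0], [0.01, 0.004, 0.0], -1], [[0, 0, -0.0], [0.0, 0.0, -0.04], -1], [[0, 0, -0.0], [0.0, 0.0, -0.04], -1], [[0, 0, -0.0], [0.0, 0.0, -0.04], -1]]
```

```bash
python3 - <<'E'
from h import *
st=(pol(.094,248,.237),163.6)
c=lin(pol(.050,220,.237),130,4,st)
rows(c,-1,st)
st=(pol(.050,220,.14),130)
rows([(pol(.05,220-6.5*i,.14),130-6.5*i) for i in (1,2)],-1,st)
E
```

```text
[[[0, 0, 8.4], [0.005, 0.013, 0.0], -1], [[0, 0, 8.4], [0.006, 0.012, 0.0], -1], [[0, 0, 8.4], [0.008, 0.011, 0.0], -1], [[0, 0, 8.4], [0.01, 0.01, 0.0], -1]]
[[[0, 0, 6.5], [0.006, 0.0, 0.0], -1], [[0, 0, 6.5], [0.006, 0.0, 0.0], -1]]
```

```bash
python3 -m crank '[[[0,0,0],[0.01,0.004,0],-1],[[0,0,0],[0,0,-0.04],-1],[[0,0,0],[0,0,-0.04],-1],[[0,0,0],[0,0,-0.04],-1],[[0,0,8.4],[0.005,0.013,0],-1],[[0,0,8.4],[0.006,0.012,0],-1],[[0,0,8.4],[0.008,0.011,0],-1],[[0,0,8.4],[0.01,0.01,0],-1],[[0,0,0],[0,0,0],-1],[[0,0,0],[0,0,0],-1]]'
python3 - <<'E'
from h import *
show()
for c in ("wrist","scene"):
  optics.read_camera(c)
  for n in ["lever_tip","tee_end","needle_tip","band_mid"]:
        print(n,[(np.round(d["centre"],3).tolist(),round(d["p"],2)) for d in models.spot_point(n,c)[:3]])
E
```

```text
time_s: 11.35
eef_pos: [0.545, -0.0214, 0.2377]
tool_rot: [[-0.646, 0.764, 0.0], [0.764, 0.646, -0.001], [-0.001, -0.0, -1.0]]
force: [0.3, -0.5, -0.1]
gripper_width: -0.0002
grip_force: 0.0
t 11.35 p [ 0.545  -0.0214  0.2377] yaw 130.2 r 0.0492 phi 219.6 F [ 0.3 -0.5 -0.1]
lever_tip [([0.578, -0.081, 0.151], 0.98)]
tee_end [([0.638, 0.018, 0.172], 0.59)]
needle_tip [([0.51, 0.151, 0.099], 0.3)]
band_mid [([0.514, 0.188, 0.1], 0.66)]
lever_tip [([0.575, -0.078, 0.147], 0.7), ([0.435, 0.022, -0.001], 0.38)]
tee_end [([0.575, -0.08, 0.15], 0.63), ([0.633, 0.018, 0.175], 0.57)]
needle_tip [([0.476, 0.175, 0.101], 0.45)]
band_mid []
```

The lever now stands at about 266°, a ring angle of about 1.0 rad, so it is loose. Next I descend behind the tee bar and push it clockwise.

```bash
python3 -m crank '[[[0,0,0],[0,0,0.033],-1],[[0,0,0],[0,0,0.033],-1],[[0,0,0],[0,0,0.032],-1],[[0,0,6],[0.0052,0.0003,0],-1],[[0,0,6],[0.0052,0.0003,0],-1],[[0,0,6],[0.0052,0.0003,0],-1],[[0,0,6],[0.0052,0.0003,0],-1],[[0,0,6],[0.0052,0.0003,0],-1],[[0,0,6],[0.0052,0.0003,0],-1],[[0,0,0],[0,0,0],-1]]'
python3 -c "
from h import *
show()"
```

```text
time_s: 13.1
eef_pos: [0.5337, 0.0073, 0.1398]
tool_rot: [[-0.073, 0.997, -0.0], [0.997, 0.073, -0.001], [-0.001, -0.0, -1.0]]
force: [0.0, -1.1, 0.5]
gripper_width: 0.0
grip_force: 0.5
t 13.1 p [0.5337 0.0073 0.1398] yaw 94.2 r 0.0494 phi 183.2 F [ 0.  -1.1  0.5]
```

```bash
python3 -m crank '[[[0,0,6],[0.0052,0.0003,0],-1],[[0,0,6],[0.0052,0.0003,0],-1],[[0,0,6],[0.0052,0.0003,0],-1],[[0,0,6],[0.0052,0.0003,0],-1],[[0,0,6],[0.0052,0.0003,0],-1],[[0,0,6],[0.0052,0.0003,0],-1],[[0,0,0],[0,0,0],-1],[[0,0,0],[0,0,0],-1],[[0,0,0],[0,0,0],-1],[[0,0,0],[0,0,0],-1]]'
python3 - <<'E'
from h import *
import cv2
show()
for c in ("wrist","scene","top"):
  im=optics.read_camera(c);cv2.imwrite(f"pics/{c}4.png",im[:,:,::-1])
  for n in ["lever_tip","tee_end","needle_tip","band_mid","dial_centre"]:
        print(c,n,[(np.round(d["centre"],3).tolist(),round(d["p"],2)) for d in models.spot_point(n,c)[:2]])
w=cv2.imread("pics/wrist4.png");t=cv2.imread("pics/top4.png")[180:240,240:310]
s=cv2.imread("pics/scene4.png")[155:205,330:390]
o=np.zeros((600,800,3),np.uint8);o[:400,:640]=w
t=cv2.resize(t,(233,200),interpolation=cv2.INTER_CUBIC);o[400:600,:233]=t
o[400:600,250:490]=cv2.resize(s,(240,200),interpolation=cv2.INTER_CUBIC)
cv2.imwrite("pics/mix4.png",o)
E
```

```text
time_s: 14.35
eef_pos: [0.5414, 0.0371, 0.1397]
tool_rot: [[0.528, 0.849, -0.0], [0.849, -0.528, 0.0], [-0.0, -0.0, -1.0]]
force: [-1.9, -0.8, 1.3]
gripper_width: -0.0002
grip_force: 0.7
t 14.35 p [0.5414 0.0371 0.1397] yaw 58.1 r 0.0497 phi 146.9 F [-1.9 -0.8  1.3]
wrist lever_tip []
wrist tee_end [([0.617, -0.027, 0.17], 0.71)]
wrist needle_tip [([0.496, 0.188, 0.096], 0.67)]
wrist band_mid [([0.516, 0.191, 0.098], 0.49)]
wrist dial_centre [([0.511, 0.152, 0.099], 0.62)]
scene lever_tip [([0.579, -0.077, 0.152], 0.94), ([0.509, 0.148, 0.097], 0.36)]
scene tee_end [([0.616, -0.026, 0.176], 0.7)]
scene needle_tip [([0.499, 0.192, 0.1], 0.47), ([0.64, 0.188, 0.001], 0.27)]
scene band_mid []
scene dial_centre [([0.508, 0.15, 0.095], 0.97)]
top lever_tip [([0.642, 0.191, 0.001], 0.61), ([0.576, -0.076, 0.143], 0.58)]
top tee_end [([0.615, -0.028, 0.172], 0.64)]
top needle_tip [([0.358, 0.386, -0.003], 0.63)]
top band_mid []
top dial_centre [([0.507, 0.151, 0.096], 0.7), ([0.438, 0.02, 0.002], 0.7)]
```

View pics/mix4.png

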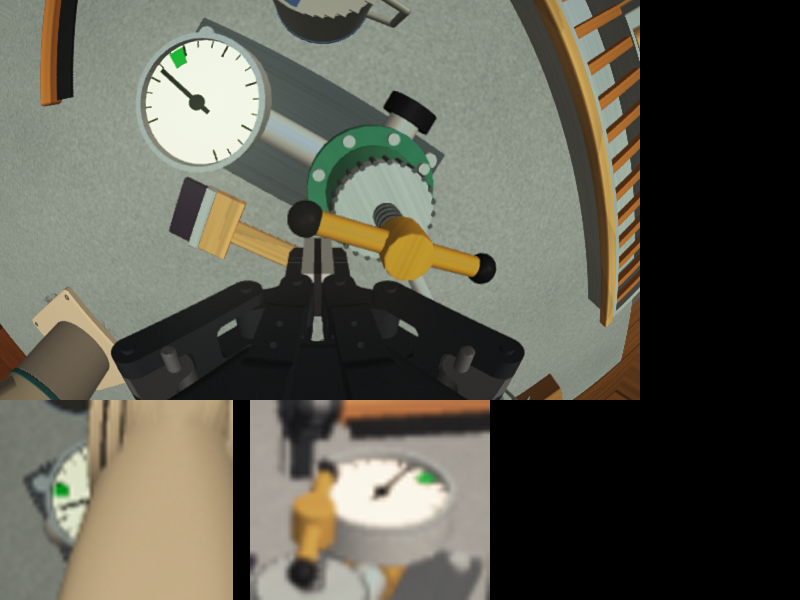

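The wrist picture shows the dial centre at (197,102), the needle tip at (162,70) and the band at (178,58), with the needle a little counter-clockwise of the band. I map the pixels onto the dial plane to get the exact gap.

```bash
cat >> h.py <<'E'
def ungrid(uv,c,z=.098):
    V=np.linalg.inv(np.array(c["view"])); uv=np.atleast_2d(uv).astype(float)
    d=(uv-[c["cx"],c["cy"]])/[c["fx"],c["fy"]]; th=np.hypot(*d.T)
    ray=np.c_[d/th[:,None]*np.sin(th)[:,None],np.cos(th)]@V[:3,:3].T
    return V[:3,3]+ray*((z-V[2,3])/ray[:,2])[:,None]
def gauge(im,c):
    im=im.astype(int); v,u=np.mgrid[:400,:640]; uv=np.c_[u.ravel(),v.ravel()]
    P=ungrid(uv,c).reshape(400,640,3)[...,:2]
    D0=np.array([.510,.151]); g=(im[...,1]>im[...,0]+50)&(im[...,1]>im[...,2]+50)&(np.hypot(*np.moveaxis(P-D0,2,0))<.05)
    dark=(im.max(2)<70)
    r0=np.hypot(*np.moveaxis(P-D0,2,0))
    light=(im.min(2)>180)&(r0<.056)
    q=P[light]; C=(q.min(0)+q.max(0))/2
    r=np.hypot(*np.moveaxis(P-C,2,0)); k=dark&(r>.012)&(r<.030)
    a=np.degrees(np.arctan2(*(P-C)[k][:,::-1].T)); h=np.histogram(a,bins=72,range=(-180,180)); m=h[1][h[0].argmax()]+2.5
    a=a[abs((a-m+180)%360-180)<12]; nd=m+np.mean((a-m+180)%360-180)
    b=P[g].mean(0)-C; B=np.degrees(np.arctan2(b[1],b[0]))
    print("centre",np.round(C,4),"needle",round(nd,1),len(a),"band",round(B,1),"r",round(np.hypot(*b),4),g.sum(),"needle cw needed",round((nd-B+180)%360-180,1),"tee cw",round(((nd-B+180)%360-180)/.75,1))
E
python3 - <<'E'
from h import *
import cv2
gauge(cv2.imread("pics/wrist4.png")[:,:,::-1],optics.get_calibration("wrist"))
c=optics.get_calibration("wrist")
P=ungrid([[197,102],[162,70],[178,58]],c)[:,:2];print(P, np.degrees(np.arctan2((P-P[0])[1:,1],(P-P[0])[1:,0])))
E
```

```text
centre [0.5103 0.15  ] needle 107.7 64 band 82.6 r 0.0392 221 needle cw needed 25.1 tee cw 33.5
[[0.50916641 0.15084928]
 [0.49907332 0.18924808]
 [0.51485924 0.18829819]] [104.7270209   81.35630969]
```

```bash
python3 -m crank '[[[0,0,5],[0.0044,0.0002,0],-1],[[0,0,5],[0.0044,0.0002,0],-1],[[0,0,5],[0.0044,0.0002,0],-1],[[0,0,5],[0.0044,0.0002,0],-1],[[0,0,5],[0.0044,0.0002,0],-1],[[0,0,0],[0,0,0],-1],[[0,0,0],[0,0,0],-1],[[0,0,0],[0,0,0],-1],[[0,0,0],[0,0,0],-1],[[0,0,0],[0,0,0],-1]]'
python3 - <<'E'
from h import *
import cv2
show()
c=optics.get_calibration("wrist");im=optics.read_camera("wrist");cv2.imwrite("pics/w5.png",im[:,:,::-1]);gauge(im,c)
E
```

```text
time_s: 16.5
eef_pos: [0.5568, 0.0528, 0.1397]
tool_rot: [[0.838, 0.546, 0.0], [0.546, -0.838, 0.0], [0.0, -0.0, -1.0]]
force: [-1.3, -0.5, -0.4]
gripper_width: 0.0
grip_force: 0.6
t 16.5 p [0.5568 0.0528 0.1397] yaw 33.1 r 0.0502 phi 121.5 F [-1.3 -0.5 -0.4]
centre [0.51   0.1497] needle 88.1 57 band 80.9 r 0.0401 145 needle cw needed 7.2 tee cw 9.6
```

```bash
python3 -m crank '[[[0,0,4],[0.0035,0.0002,0],-1],[[0,0,4],[0.0035,0.0002,0],-1],[[0,0,0],[0,0,0],-1],[[0,0,0],[0,0,0],-1],[[0,0,0],[0,0,0],-1],[[0,0,0],[-0.012,0,0],-1],[[0,0,0],[0,0,-0.04],-1],[[0,0,0],[0,0,-0.04],-1],[[0,0,0],[0,0,-0.02],-1],[[0,0,0],[0,0,0],-1]]'
python3 - <<'E'
from h import *
import cv2
show()
c=optics.get_calibration("wrist");im=optics.read_camera("wrist");cv2.imwrite("pics/w6.png",im[:,:,::-1]);gauge(im,c)
print([(np.round(d["centre"],3),d["p"]) for n in ("lever_tip","tee_end") for d in models.spot_point(n,"wrist")])
cv2.imwrite("pics/w6b.png",cv2.resize(im[0:240,60:380,::-1],(800,600),interpolation=cv2.INTER_CUBIC))
E
```

```text
time_s: 17.8
eef_pos: [0.5538, 0.0507, 0.2421]
tool_rot: [[0.906, 0.424, 0.006], [0.424, -0.906, -0.0], [0.005, 0.003, -1.0]]
force: [-0.4, -0.3, -0.1]
gripper_width: -0.0001
grip_force: 0.0
t 17.8 p [0.5538 0.0507 0.2421] yaw 25.1 r 0.05 phi 125.7 F [-0.4 -0.3 -0.1]
centre [0.5099 0.1499] needle 81.6 22 band 82.8 r 0.0402 82 needle cw needed -1.2 tee cw -1.6
[(array([ 0.578, -0.081,  0.149]), 0.84), (array([ 0.639,  0.189, -0.   ]), 0.6), (array([ 0.576, -0.414,  0.002]), 0.32)]
```

View pics/w6b.png

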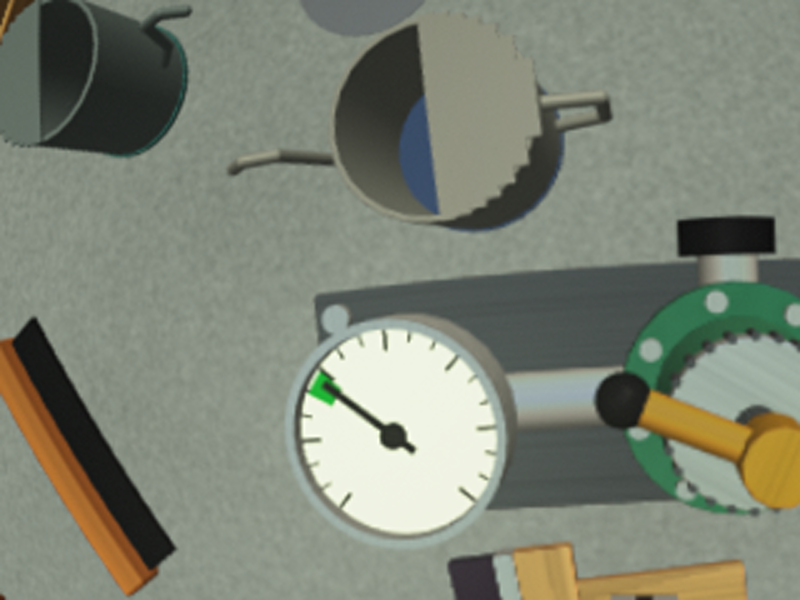

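The needle at (325,385) lies in the middle of the green band. Next I go round to the other side of the lever to tighten it.

```bash
python3 - <<'E'
from h import *
a=lin(pol(.095,291,.242),201,17);rows(a,-1)
E
```

```text
[[[0, 0, -10.3], [0.0, 0.009, -0.0], -1], [[0, 0, -10.3], [-0.001, 0.008, -0.0], -1], [[0, 0, -10.3], [-0.003, 0.008, -0.0], -1], [[0, 0, -10.3], [-0.004, 0.007, -0.0], -1], [[0, 0, -10.3], [-0.005, 0.007, -0.0], -1], [[0, 0, -10.3], [-0.007, 0.006, -0.0], -1], [[0, 0, -10.3], [-0.007, 0.004, -0.0], -1], [[0, 0, -10.3], [-0.008, 0.003, -0.0], -1], [[0, 0, -10.3], [-0.008, 0.001, -0.0], -1], [[0, 0, -10.3], [-0.009, -0.0, -0.0], -1], [[0, 0, -10.3], [-0.008, -0.002, -0.0], -1], [[0, 0, -10.3], [-0.008, -0.003, -0.0], -1], [[0, 0, -10.3], [-0.007, -0.005, -0.0], -1], [[0, 0, -10.3], [-0.006, -0.006, -0.0], -1], [[0, 0, -10.3], [-0.005, -0.007, -0.0], -1], [[0, 0, -10.3], [-0.004, -0.008, -0.0], -1], [[0, 0, -10.3], [-0.002, -0.008, -0.0], -1]]
```

```bash
python3 -m crank '[[[0,0,-10.3],[0,0.009,0],-1],[[0,0,-10.3],[-0.001,0.008,0],-1],[[0,0,-10.3],[-0.003,0.008,0],-1],[[0,0,-10.3],[-0.004,0.007,0],-1],[[0,0,-10.3],[-0.005,0.007,0],-1],[[0,0,-10.3],[-0.007,0.006,0],-1],[[0,0,-10.3],[-0.007,0.004,0],-1],[[0,0,-10.3],[-0.008,0.003,0],-1],[[0,0,-10.3],[-0.008,0.001,0],-1],[[0,0,-10.3],[-0.009,0,0],-1]]' && python3 -m crank '[[[0,0,-10.3],[-0.008,-0.002,0],-1],[[0,0,-10.3],[-0.008,-0.003,0],-1],[[0,0,-10.3],[-0.007,-0.005,0],-1],[[0,0,-10.3],[-0.006,-0.006,0],-1],[[0,0,-10.3],[-0.005,-0.007,0],-1],[[0,0,-10.3],[-0.004,-0.008,0],-1],[[0,0,-10.3],[-0.002,-0.008,0],-1],[[0,0,0],[0,0,0],-1],[[0,0,0],[0,0,0],-1],[[0,0,0],[0,0,0],-1]]'
python3 - <<'E'
from h import *
show()
optics.read_camera("wrist")
print([(np.round(d["centre"],3),d["p"]) for n in ("lever_tip","tee_end") for d in models.spot_point(n,"wrist")])
a=lin(pol(.095,291,.118),201,4);rows(a,-1)
st=a[-1];rows([(pol(.095,291-6*i,.118),201-6*i) for i in (1,2)],-1,st)
E
```

```text
time_s: 19.2
eef_pos: [0.5897, -0.025, 0.2376]
tool_rot: [[-0.622, 0.783, -0.003], [0.783, 0.622, 0.0], [0.002, -0.002, -1.0]]
force: [0.7, -0.7, -0.0]
gripper_width: 0.0
grip_force: 0.0
time_s: 20.45
eef_pos: [0.6154, -0.0786, 0.2393]
tool_rot: [[-0.939, -0.345, -0.001], [-0.345, 0.939, 0.0], [0.001, 0.0, -1.0]]
force: [-0.1, -0.2, -0.0]
gripper_width: -0.0002
grip_force: 0.0
t 20.45 p [ 0.6154 -0.0786  0.2393] yaw -159.8 r 0.0944 phi 290.1 F [-0.1 -0.2 -0. ]
[(array([ 0.578, -0.084,  0.151]), 0.78), (array([0.514, 0.193, 0.096]), 0.64), (array([ 0.358,  0.386, -0.002]), 0.53), (array([ 0.588, -0.038,  0.171]), 0.86)]
[[[0, 0, -0.2], [-0.0, -0.0, 0.03], -1], [[0, 0, -0.2], [-0.0, -0.0, 0.03], -1], [[0, 0, -0.2], [-0.0, -0.0, 0.03], -1], [[0, 0, -0.2], [-0.0, -0.0, 0.03], -1]]
[[[0, 0, 6.0], [0.01, 0.001, 0.0], -1], [[0, 0, 6], [0.01, 0.001, 0.0], -1]]
```

```bash
python3 -m crank '[[[0,0,0],[0,0,0.03],-1],[[0,0,0],[0,0,0.03],-1],[[0,0,0],[0,0,0.03],-1],[[0,0,0],[0,0,0.031],-1],[[0,0,6],[0.01,0.0005,0],-1],[[0,0,6],[0.01,0.0005,0],-1],[[0,0,6],[0.01,0.0005,0],-1],[[0,0,6],[0.01,0.0005,0],-1],[[0,0,6],[0.01,0.0005,0],-1],[[0,0,6],[0.01,0.0005,0],-1]]'
python3 -c "
from h import *
show()"
```

```text
time_s: 21.85
eef_pos: [0.5591, -0.0829, 0.1202]
tool_rot: [[-0.961, 0.276, 0.005], [0.276, 0.961, -0.003], [-0.006, -0.002, -1.0]]
force: [2.7, -2.5, 1.1]
gripper_width: -0.0
grip_force: 1.7
t 21.85 p [ 0.5591 -0.0829  0.1202] yaw 164.0 r 0.096 phi 255.6 F [ 2.7 -2.5  1.1]
```

```bash
python3 -m crank '[[[0,0,6],[0.01,0.0005,0],-1],[[0,0,6],[0.01,0.0005,0],-1],[[0,0,6],[0.01,0.0005,0],-1],[[0,0,6],[0.01,0.0005,0],-1],[[0,0,4],[0.007,0.0005,0],-1],[[0,0,2],[0.0033,0.0002,0],-1],[[0,0,2],[0.0033,0.0002,0],-1],[[0,0,0],[0,0,0],-1],[[0,0,0],[0,0,0],-1],[[0,0,0],[0,0,0],-1]]'
python3 -c "
from h import *
show()"
```

```text
time_s: 23.1
eef_pos: [0.5128, -0.0547, 0.1199]
tool_rot: [[-0.672, 0.741, 0.001], [0.741, 0.672, -0.003], [-0.003, -0.001, -1.0]]
force: [-1.9, -5.3, 5.5]
gripper_width: -0.0003
grip_force: 3.0
t 23.1 p [ 0.5128 -0.0547  0.1199] yaw 132.2 r 0.0954 phi 222.7 F [-1.9 -5.3  5.5]
```

```bash
python3 -m crank '[[[0,0,1],[0.0016,0,0],-1],[[0,0,1],[0.0016,0,0],-1],[[0,0,1],[0.0016,0,0],-1],[[0,0,0],[0,0,0],-1],[[0,0,0],[0,0,0],-1],[[0,0,0],[0,0,0],-1],[[0,0,0],[0,0,0],-1],[[0,0,0],[0,0,0],-1],[[0,0,0],[0,0,0],-1],[[0,0,0],[0,0,0],-1]]'
python3 -c "
from h import *
show()"
```

```text
time_s: 24.35
eef_pos: [0.5094, -0.051, 0.1198]
tool_rot: [[-0.632, 0.775, 0.001], [0.775, 0.632, -0.003], [-0.003, -0.001, -1.0]]
force: [-1.8, -5.0, 6.4]
gripper_width: 0.0001
grip_force: 3.1
t 24.35 p [ 0.5094 -0.051   0.1198] yaw 129.2 r 0.0956 phi 219.6 F [-1.8 -5.   6.4]
```

```bash
python3 -m crank '[[[0,0,1],[0.0016,0,0],-1],[[0,0,1],[0.0016,0,0],-1],[[0,0,1],[0.0016,0,0],-1],[[0,0,0],[0,0,0],-1],[[0,0,0],[0,0,0],-1],[[0,0,0],[0,0,0],-1],[[0,0,0],[0,0,0],-1],[[0,0,0],[0,0,0],-1],[[0,0,0],[0,0,0],-1],[[0,0,0],[0,0,0],-1]]'
python3 -c "
from h import *
show()"
```

```text
time_s: 25.6
eef_pos: [0.5064, -0.047, 0.1197]
tool_rot: [[-0.591, 0.807, 0.001], [0.807, 0.591, -0.003], [-0.003, -0.001, -1.0]]
force: [0.3, -3.8, 5.0]
gripper_width: 0.0001
grip_force: 2.9
t 25.6 p [ 0.5064 -0.047   0.1197] yaw 126.2 r 0.0955 phi 216.7 F [ 0.3 -3.8  5. ]
```

```bash
python3 - <<'E'
from h import *
import cv2
for c in ("scene","wrist"):
  im=optics.read_camera(c);cv2.imwrite(f"pics/{c}7.png",im[:,:,::-1])
  print([(np.round(d["centre"],3),d["p"]) for d in models.spot_point("lever_tip",c)])
o=np.zeros((600,800,3),np.uint8);o[:400,:640]=cv2.imread("pics/wrist7.png")
o[400:,:300]=cv2.resize(cv2.imread("pics/scene7.png")[160:240,285:405],(300,200),interpolation=cv2.INTER_CUBIC)
cv2.imwrite("pics/mix7.png",o)
E
```

```text
[(array([ 0.5  , -0.03 ,  0.152]), 0.78), (array([ 0.434,  0.024, -0.002]), 0.34)]
[(array([ 0.502, -0.031,  0.149]), 0.96)]
```

View pics/mix7.png

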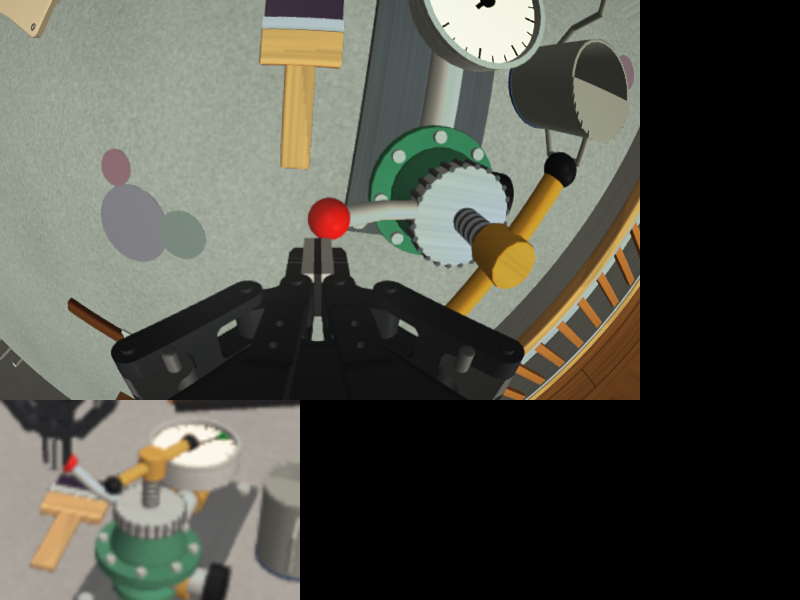

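The ball, at (329,218) in the wrist view, is back at its starting position to within 1–2 mm. I push a little more to feel the solid stop.

```bash
python3 -m crank '[[[0,0,0],[0.0015,0,0],-1],[[0,0,0],[0.0015,0,0],-1],[[0,0,0],[0.001,0,0],-1],[[0,0,0],[0,0,0],-1],[[0,0,0],[0,0,0],-1],[[0,0,0],[0,0,0],-1],[[0,0,0],[0,0,0],-1],[[0,0,0],[0,0,0],-1],[[0,0,0],[0,0,0],-1],[[0,0,0],[0,0,0],-1]]'
python3 -c "
from h import *
show()"
```

```text
time_s: 27.05
eef_pos: [0.5063, -0.0463, 0.1203]
tool_rot: [[-0.59, 0.808, 0.005], [0.808, 0.59, -0.008], [-0.01, -0.001, -1.0]]
force: [1.9, -9.7, 3.1]
gripper_width: 0.0
grip_force: 4.3
t 27.05 p [ 0.5063 -0.0463  0.1203] yaw 126.1 r 0.0952 phi 216.3 F [ 1.9 -9.7  3.1]
```

It is solid: commanded 4 mm, moved under 1 mm, and the force doubled. One more firm nudge, then I retreat and check.

```bash
python3 -m crank '[[[0,0,0],[0.002,0,0],-1],[[0,0,0],[0.002,0,0],-1],[[0,0,0],[0,0,0],-1],[[0,0,0],[0,0,0],-1],[[0,0,0],[-0.012,0,0],-1],[[0,0,0],[-0.015,0,0],-1],[[0,0,0],[0,0,-0.04],-1],[[0,0,0],[0,0,-0.04],-1],[[0,0,0],[0,0,-0.04],-1],[[0,0,0],[0,0,0],-1]]' && python3 -m crank '[[[0,0,0],[0,0,-0.01],-1],[[0,0,0],[0,-0.03,-0.01],-1],[[0,0,0],[0,-0.03,0],-1],[[0,0,0],[0,-0.03,0],-1],[[0,0,0],[0,0,0],-1],[[0,0,0],[0,0,0],-1],[[0,0,0],[0,0,0],-1],[[0,0,0],[0,0,0],-1],[[0,0,0],[0,0,0],-1],[[0,0,0],[0,0,0],-1]]'
python3 - <<'E'
from h import *
import cv2
show()
c=optics.get_calibration("wrist");im=optics.read_camera("wrist");cv2.imwrite("pics/w8.png",im[:,:,::-1])
try: gauge(im,c)
except Exception as e: print(e)
for k in ("wrist","top","scene"):
  t=optics.read_camera(k)
  print(k,[(n,np.round(d["centre"],3).tolist(),round(d["p"],2)) for n in ("lever_tip","can_blue","brush","can_plum","can_teal") for d in models.spot_point(n,k)[:1]])
  if k=="top": top=t
o=np.zeros((600,800,3),np.uint8);o[:400,:640]=im[:,:,::-1]
o[400:,:300]=cv2.resize(top[160:240,240:360,::-1],(300,200),interpolation=cv2.INTER_CUBIC)
cv2.imwrite("pics/mix8.png",o)
E
```

```text
time_s: 28.3
eef_pos: [0.5197, -0.0615, 0.2418]
tool_rot: [[-0.591, 0.807, 0.006], [0.807, 0.591, -0.0], [-0.004, 0.005, -1.0]]
force: [-0.1, -0.1, -0.8]
gripper_width: 0.0002
grip_force: 0.0
time_s: 29.55
eef_pos: [0.4446, -0.1142, 0.2587]
tool_rot: [[-0.591, 0.807, 0.0], [0.807, 0.591, 0.0], [0.0, 0.0, -1.0]]
force: [-0.5, -0.7, 0.6]
gripper_width: -0.0001
grip_force: 0.0
t 29.55 p [ 0.4446 -0.1142  0.2587] yaw 126.2 r 0.1859 phi 221.9 F [-0.5 -0.7  0.6]
centre [0.5084 0.1504] needle 74.9 19 band 82.1 r 0.0399 50 needle cw needed -7.2 tee cw -9.6
wrist [('lever_tip', [0.504, -0.033, 0.15], 0.73), ('can_blue', [0.637, 0.189, -0.0], 0.61), ('brush', [0.436, 0.019, -0.0], 0.97)]
top [('lever_tip', [0.501, -0.027, 0.144], 0.59), ('can_blue', [0.644, 0.192, -0.002], 0.79), ('brush', [0.441, 0.021, 0.001], 0.9), ('can_plum', [0.581, -0.417, 0.003], 0.89), ('can_teal', [0.608, 0.421, 0.0], 0.62)]
scene [('lever_tip', [0.498, -0.029, 0.148], 0.96), ('can_blue', [0.641, 0.19, 0.002], 0.82), ('brush', [0.431, 0.024, -0.002], 0.96), ('can_plum', [0.581, -0.038, 0.178], 0.71), ('can_teal', [0.605, 0.424, -0.001], 0.9)]
```

View pics/mix8.png

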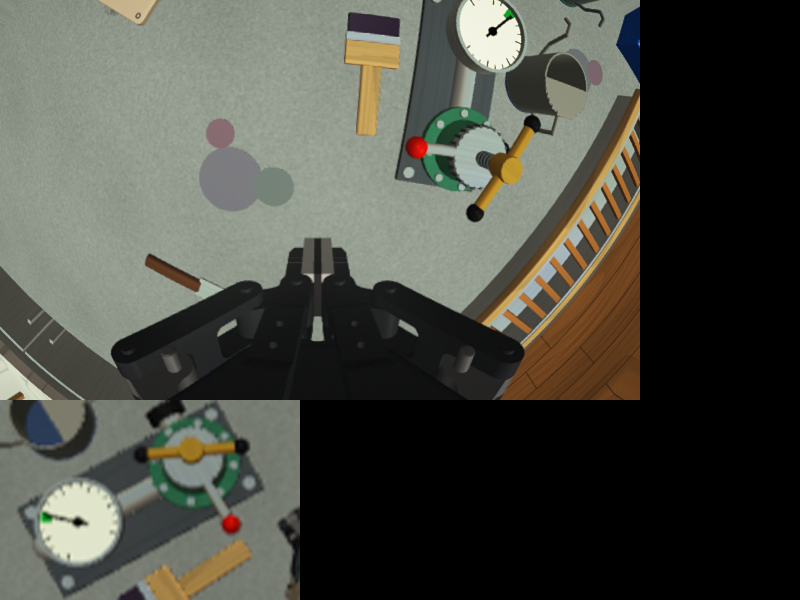

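The tools lie untouched, and the lever at (417,147) is back in its starting direction. The needle appears to lie in the band, but the dial is at the fisheye's edge, so I measure it again from above the gauge, numerically.

```bash
python3 -m crank '[[[0,0,0],[0.02,0.05,0],-1],[[0,0,0],[0.02,0.05,0],-1],[[0,0,0],[0.02,0.05,0],-1],[[0,0,0],[0.02,0.05,0],-1],[[0,0,0],[0,0,0],-1],[[0,0,0],[0,0,0],-1],[[0,0,0],[0,0,0],-1],[[0,0,0],[0,0,0],-1],[[0,0,0],[0,0,0],-1],[[0,0,0],[0,0,0],-1]]'
python3 - <<'E'
from h import *
import cv2
show()
c=optics.get_calibration("wrist");im=optics.read_camera("wrist");cv2.imwrite("pics/w9.png",im[:,:,::-1]);gauge(im,c)
for n in ("dial_centre","needle_tip","band_mid","lever_tip"): print(n,[(np.round(d["centre"],3),round(d["p"],2)) for d in models.spot_point(n,"wrist")[:2]])
# green/dark profile along the band ring
C=np.array([.510,.150]);V=np.array(c["view"])
for r in (.026,.034,.037,.039,.041):
  l=""
  for a in range(64,104,2):
    X=np.array([C[0]+r*np.cos(np.radians(a)),C[1]+r*np.sin(np.radians(a)),.098,1]);q=V@X;h=np.hypot(q[0],q[1]);th=np.arctan2(h,q[2])
    u=int(round(c["cx"]+c["fx"]*th*q[0]/h));v=int(round(c["cy"]+c["fy"]*th*q[1]/h));p=im[v,u].astype(int)
    l+="G" if p[1]>p[0]+50 and p[1]>60 else ("D" if p.max()<100 else ".")
  print(r,"64..102",l)
E
```

```text
time_s: 31.75
eef_pos: [0.5585, 0.0681, 0.2588]
tool_rot: [[-0.59, 0.807, 0.0], [0.807, 0.59, 0.0], [-0.0, 0.0, -1.0]]
force: [0.5, -0.7, -0.1]
gripper_width: -0.0
grip_force: 0.0
t 31.75 p [0.5585 0.0681 0.2588] yaw 126.2 r 0.063 phi 112.9 F [ 0.5 -0.7 -0.1]
centre [0.5092 0.1506] needle 77.4 29 band 82.2 r 0.0396 97 needle cw needed -4.8 tee cw -6.4
dial_centre [(array([0.511, 0.15 , 0.101]), 0.78), (array([ 0.437,  0.02 , -0.   ]), 0.21)]
needle_tip [(array([0.514, 0.189, 0.095]), 0.77)]
band_mid [(array([0.512, 0.192, 0.098]), 0.55)]
lever_tip [(array([ 0.502, -0.032,  0.152]), 0.96)]
0.026 64..102 .......DD...........
0.034 64..102 ......GDDGGGGG......
0.037 64..102 ......GDDGGGGG......
0.039 64..102 ......GDDGGGGG......
0.041 64..102 ......GGGGGGGG......
```

```bash
python3 - <<'E'
from h import *
import cv2
c=optics.get_calibration("wrist");im=cv2.imread("pics/w9.png")[:,:,::-1]
C=np.array([.5095,.1503]);V=np.array(c["view"]);A=np.arange(68,100,1.)
for r in (.033,.035,.037,.039):
  X=np.c_[C[0]+r*np.cos(np.radians(A)),C[1]+r*np.sin(np.radians(A)),A*0+.098,A*0+1];q=X@V.T;h=np.hypot(q[:,0],q[:,1]);th=np.arctan2(h,q[:,2])
  u=(c["cx"]+c["fx"]*th*q[:,0]/h).astype(np.float32);v=(c["cy"]+c["fy"]*th*q[:,1]/h).astype(np.float32)
  p=cv2.remap(im,u[None],v[None],cv2.INTER_LINEAR)[0].astype(int)
  # low red = green or dark (in-band extent); low green = needle
  print(r,"R",p[:,0].tolist(),"\n G",p[:,1].tolist())
E
```

```text
0.033 R [246, 246, 247, 247, 248, 242, 217, 149, 77, 41, 20, 24, 42, 82, 112, 129, 140, 142, 140, 146, 151, 160, 199, 234, 242, 246, 246, 245, 245, 245, 245, 245] 
 G [249, 249, 249, 250, 251, 251, 241, 193, 123, 63, 24, 28, 59, 112, 166, 205, 222, 225, 225, 226, 227, 228, 237, 245, 248, 249, 249, 249, 249, 249, 249, 249]
0.035 R [246, 246, 246, 247, 248, 247, 208, 129, 54, 28, 18, 19, 18, 15, 9, 2, 1, 4, 0, 9, 23, 66, 150, 226, 247, 248, 247, 246, 245, 245, 245, 245] 
 G [249, 249, 249, 250, 251, 252, 234, 176, 98, 48, 17, 20, 46, 86, 137, 174, 191, 193, 192, 193, 195, 205, 225, 244, 249, 250, 249, 249, 249, 249, 249, 249]
0.037 R [246, 246, 246, 247, 240, 234, 194, 110, 41, 22, 17, 19, 21, 14, 4, 0, 0, 0, 0, 3, 26, 80, 165, 226, 243, 248, 247, 245, 245, 245, 245, 245] 
 G [249, 249, 249, 250, 245, 242, 215, 155, 81, 37, 16, 25, 48, 102, 159, 185, 192, 194, 192, 192, 195, 207, 228, 244, 248, 249, 249, 249, 249, 249, 249, 249]
0.039 R [246, 246, 247, 245, 219, 157, 84, 27, 8, 15, 19, 20, 19, 13, 4, 0, 0, 0, 0, 1, 29, 82, 164, 231, 248, 247, 246, 245, 245, 245, 245, 245] 
 G [249, 249, 250, 249, 226, 171, 127, 109, 85, 39, 18, 25, 58, 119, 168, 188, 193, 192, 191, 190, 196, 208, 229, 245, 249, 250, 249, 249, 249, 249, 249, 249]
```

The band spans about 75–89.5° and the needle stands at 78.3°, inside it by over 2 mm. The ring is solidly tight and the arm is clear.

```bash
python3 -c "
from station import ticket
print(ticket.sign_off())"
```

```text
the job is handed in; nothing more can be done
None
```

I handed the job in at about 32 s: the lock ring was loosened, the tee turned, and the ring pushed back to its solid stop. The needle stands in the green band about 2.6 mm off its middle (limit 5 mm), and in the last pictures the cans and brush were where they started; I did not re-measure the squeegee and paste knife.

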